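# Stack cut boards with spacer sticks for drying

### The arm

A 6-joint arm with a two-finger parallel gripper is mounted at the origin on the work surface. World frame = base frame: x ahead of the robot, y to its left, z up, the work surface at z = 0. Lengths are in mm, angles in rad, forces in N, time in s.
With the tool pointing down it reaches from about 350 to 975 mm from the base axis. Payload 7.1 kg.
Tool frame: the origin (TCP) lies on the front face of the gripper's body, between the roots of the fingers; the fingertips stand 80 mm ahead of it and the grasp point (between the pads) lies 61 mm ahead of it (ctrl.tcp_to_grasp is the distance from the TCP to the grasp point, in mm); z points along the fingers, y is the direction in which the jaws open and shut (so a half turn about z gives the same grasp; the last joint's range is limited). The gripper opens to 88 mm and grips with 3 to 60 N. Pads are 20 mm wide; open, the fingers measure 115 mm over their backs; the gripper's body (75 mm by 178 mm) begins 61 mm behind the grasp point.
Start: joints at [-1.271, 0.423, 1.63, -0, 1.089, -0.019], TCP at [195.91, -593.485, 302.675] pointing down, gripper open.
Joint ranges: [-3, 3], [-0.9, 2.11], [0.09, 2.58], [-1.31, 4.45], [0.11, 2.69], [-2.54, 2.54]. Speed limits (rad/s): [2.39, 2.39, 3.01, 3.14, 3.14, 3.14].

### API

Orientations are given as a rotation vector (axis times angle).
In Python, from workcell import telemetry, get_image, ctrl gives the robot as it stands.
- The arm moves only by the tool send_rows, never from a script. Its argument "rows" is a list of rows, each a list of 5 numbers: the shift along the tool's x, y, z in m, then the turn about the tool's z in rad, then the opening, from -1 (shut) to 1 (fully open). A call has 1 to 5 rows; each row shifts and turns the commanded pose from where the row before left it, along the tool's axes as they then stand; what a row does not reach is not made up. A row lasts 1/10 s, in which the tool goes at most 50 mm and 8.59 degrees, less where a joint would pass 70% of its speed; a pose out of reach is approached as far as the arm can. A call with a gripper value outside its range is refused whole. The fingers move at their own pace and stop on an object; the grip force is fixed at half the most. Time passes only in rows, so rows that do not move let the fingers close. It gives the time, the measured TCP pose, the force and the opening at its end, in the units of the state.
- telemetry.get_obs(): the state, without advancing time (a new reading comes with each control period).
- get_image(name): name is "side" or "top"; returns a dict with "color" (384x512x3 uint8, blue, green, red), "z_map" (384x512 float32, mm along the optical axis (not along the pixel's ray), 0 where there is no reading), "camera_matrix" (3x3 intrinsics, pixels), "k1" (the pictures are not rectified: a ray, as slopes to the right and down, at radius r is drawn at 1 + k1 r^2 times it, then the intrinsics apply), "rvec" (rotation vector, rad) and "tvec" (3), from world to camera coordinates, as OpenCV has them. Camera axes: x right, y down, z forward; pixel columns grow to the right and rows downward; lengths in mm; the calibration is good to about 2 mm. A picture is of the moment at which its call begins.
- ctrl.close_job(): hands the job in, once; it reports no verdict.
The state is a dict: "t": time; "qpos": joint angles; "qvel": joint speeds; "joint_torque": joint torques, N m; "ee_pos": TCP position; "orientation": TCP orientation; "ft_force": force on the tool from outside, world axes, zero at the start; "moment": the same for the moment, N m; "width": finger opening in mm.
Only numpy, scipy, OpenCV 4.12 (cv2) and the standard library are available. Lean on these libraries where they do the work, as an engineer would, in place of code of your own. Each camera call takes 0.05 s, during which the arm holds its last target.

### The job

Stack the cut boards for drying on the plywood base: lay the dark board first, lengthwise along the base over the two painted bearers and centred, then lay the red stick across it straight above the red bearer and the blue stick straight above the blue bearer. Lay the pale board flat on the two sticks, directly above the dark board, and last set the iron weight upright in the middle of the pale board. Leave the tape measure where it is, and let go of everything.

Things in the scene. Friction and masses are not known exactly. Their poses are not given: they have to be found in the camera images.
- base: Fixed plywood base on the bench, 200 x 100 x 12 mm (own x, y, z), carrying the two painted bearers across it. Origin at the centre of its underside, at bench height; own x is its long direction, along which the boards are to lie. The finished pile, from the bench up: base 12, bearers 18, dark board 18, sticks 18, pale board 18, weight 58 mm.
- bearer_red: Fixed bearer painted red, 18 x 80 x 18 mm (own x, y, z; length along own y), lying across the plywood base 55 mm from the base's middle towards one end; which of the two ends varies. Origin at the centre of its underside, 12 mm above the bench; its top is 30 mm above the bench. When a board lies across the bearers, 12 mm of the bearer still shows on each side.
- bearer_blue: Fixed bearer painted blue, 18 x 80 x 18 mm (own x, y, z; length along own y), lying across the plywood base 55 mm from the base's middle towards one end; which of the two ends varies. Origin at the centre of its underside, 12 mm above the bench; its top is 30 mm above the bench. When a board lies across the bearers, 12 mm of the bearer still shows on each side.
- dark_board_c (a point): Dark brown wooden board, 180 x 56 x 18 mm (along its own x, y, z), lying flat and loose on the bench; this point is its centre, 9 mm above its underside. It is symmetric end for end. About 0.1 to 0.2 kg.
- pale_board_c (a point): Pale wooden board, 180 x 56 x 18 mm (along its own x, y, z), lying flat and loose on the bench; this point is its centre, 9 mm above its underside. It is symmetric end for end. About 0.1 to 0.2 kg.
- red_stick_c (a point): Loose spacer stick painted red all over, square in section: 18 x 80 x 18 mm (own x, y, z; its length is along its own y), lying flat on the bench; this point is its centre, 9 mm above its underside. About 0.03 kg.
- blue_stick_c (a point): Loose spacer stick painted blue all over, square in section: 18 x 80 x 18 mm (own x, y, z; its length is along its own y), lying flat on the bench; this point is its centre, 9 mm above its underside. About 0.03 kg.
- weight_knob (a point): Loose round iron weight, standing upright on the bench: a dark disc 54 mm across and 30 mm high with a bright upright round knob, 24 mm across and 28 mm high, on its top. This point is the middle of the knob, on the axis, 44 mm above the weight's underside (14 mm below the knob's top); own z is up. About 0.45 to 0.7 kg. Take it by the knob.
- tape_measure: Bystander, to be left alone: green tape measure with a white round patch on top, about 70 x 62 x 34 mm, lying loose on the bench among the things. Origin at the centre of its underside.
Mind the look-alikes: they are no part of the job. What is shaped like the part that bears blue_stick_c but purple or turquoise is not meant.

How it is judged (in metres and radians):
On the way, in this order (a step that is already met when the one before it is completed fails the run):
1. the dark board lies on the two bearers, let go (height (world z) of dark_board_c between 0.035 and 0.043 m and horizontal distance between dark_board_c and base below 0.015 m and angle between the x axis of dark_board_c and the x axis of base, either way round below 0.15 rad and angle between dark_board_c's own z axis and vertical below 0.06 rad and contact force between the fingers and dark_board below 0.3 N), for 0.2 s.
2. each stick lies on the dark board above the bearer of its colour, let go (height (world z) of dark_board_c between 0.035 and 0.043 m and horizontal distance between dark_board_c and base below 0.015 m and angle between the x axis of dark_board_c and the x axis of base, either way round below 0.15 rad and angle between dark_board_c's own z axis and vertical below 0.06 rad and height (world z) of red_stick_c between 0.053 and 0.061 m and horizontal distance between red_stick_c and bearer_red below 0.012 m and angle between the y axis of red_stick_c and the y axis of bearer_red, either way round below 0.2 rad and height (world z) of blue_stick_c between 0.053 and 0.061 m and horizontal distance between blue_stick_c and bearer_blue below 0.012 m and angle between the y axis of blue_stick_c and the y axis of bearer_blue, either way round below 0.2 rad and contact force between the fingers and red_stick below 0.3 N and contact force between the fingers and blue_stick below 0.3 N), for 0.2 s.
3. the pale board lies on the two sticks, let go (height (world z) of dark_board_c between 0.035 and 0.043 m and horizontal distance between each of dark_board_c, pale_board_c and base below 0.015 m and angle between the x axis of each of dark_board_c, pale_board_c and the x axis of base, either way round below 0.15 rad and angle between each of dark_board_c, pale_board_c's own z axis and vertical below 0.06 rad and height (world z) of red_stick_c between 0.053 and 0.061 m and horizontal distance between red_stick_c and bearer_red below 0.012 m and angle between the y axis of red_stick_c and the y axis of bearer_red, either way round below 0.2 rad and height (world z) of blue_stick_c between 0.053 and 0.061 m and horizontal distance between blue_stick_c and bearer_blue below 0.012 m and angle between the y axis of blue_stick_c and the y axis of bearer_blue, either way round below 0.2 rad and height (world z) of pale_board_c between 0.071 and 0.079 m and contact force between the fingers and pale_board below 0.3 N), for 0.2 s.
4. the weight stands on the pale board, let go (height (world z) of dark_board_c between 0.035 and 0.043 m and horizontal distance between each of dark_board_c, pale_board_c and base below 0.015 m and angle between the x axis of each of dark_board_c, pale_board_c and the x axis of base, either way round below 0.15 rad and angle between each of dark_board_c, pale_board_c, weight_knob's own z axis and vertical below 0.06 rad and height (world z) of red_stick_c between 0.053 and 0.061 m and horizontal distance between red_stick_c and bearer_red below 0.012 m and angle between the y axis of red_stick_c and the y axis of bearer_red, either way round below 0.2 rad and height (world z) of blue_stick_c between 0.053 and 0.061 m and horizontal distance between blue_stick_c and bearer_blue below 0.012 m and angle between the y axis of blue_stick_c and the y axis of bearer_blue, either way round below 0.2 rad and height (world z) of pale_board_c between 0.071 and 0.079 m and height (world z) of weight_knob between 0.124 and 0.132 m and horizontal distance between weight_knob and pale_board_c below 0.015 m and contact force between the fingers and weight below 0.3 N), for 0.2 s.
At the end, for the whole second after the job is handed in: Boards flat, centred on the base (15 mm) and along it (0.15 rad), dark on bearers, pale on sticks; each stick on the dark board above its own colour's bearer (12 mm, 0.2 rad); weight upright mid pale board (15 mm); heights right to 4 mm; all released, at rest (height (world z) of dark_board_c between 0.035 and 0.043 m and horizontal distance between each of dark_board_c, pale_board_c and base below 0.015 m and angle between the x axis of each of dark_board_c, pale_board_c and the x axis of base, either way round below 0.15 rad and angle between each of dark_board_c, pale_board_c, weight_knob's own z axis and vertical below 0.06 rad and height (world z) of red_stick_c between 0.053 and 0.061 m and horizontal distance between red_stick_c and bearer_red below 0.012 m and angle between the y axis of red_stick_c and the y axis of bearer_red, either way round below 0.2 rad and height (world z) of blue_stick_c between 0.053 and 0.061 m and horizontal distance between blue_stick_c and bearer_blue below 0.012 m and angle between the y axis of blue_stick_c and the y axis of bearer_blue, either way round below 0.2 rad and height (world z) of pale_board_c between 0.071 and 0.079 m and height (world z) of weight_knob between 0.124 and 0.132 m and horizontal distance between weight_knob and pale_board_c below 0.015 m and linear speed of each of dark_board, red_stick, blue_stick, pale_board, weight below 0.02 m/s); the robot touches nothing.
It fails at once if the tape measure was moved by more than 30 mm (distance of tape_measure from where it was at the start of the episode above 0.03 m).
It also fails if it takes over 128 s, if anything falls off the work surface, if the arm or the gripper's body presses on something with over 40 N, if the wrist force passes 120 N, or if a joint passes its speed limit or range.

## Working session

There is one attempt and no reset: what is moved stays moved. The work goes in short steps, Python scripts to look and compute and a tool call to move; the robot and the scene stay as the last step left them, time stands still between calls to the robot, and variables do not carry over. Pictures are saved under pics/ and viewed, and the job is handed in when it is done.

Besides the shell and the picture viewer there is one more tool, called after "Call:" as name(argument=value, ...), one argument or row to a line, values as JSON. send_rows: Moves the arm, as the interface text tells. Its arguments: {"type":"object","properties":{"rows":{"type":"array"}},"required":["rows"]}

```bash
mkdir -p pics; ls
cat > h.py <<'E'
import numpy as np,cv2
from workcell import telemetry,get_image,ctrl
def grab(n,f=None):
    im=get_image(n)
    if f: cv2.imwrite('pics/'+f,im['color'])
    return im
def rays(im,uv):
    K=np.array(im['camera_matrix'],float);k=im['k1']
    p=(np.asarray(uv,float).reshape(-1,2)-[K[0,2],K[1,2]])/[K[0,0],K[1,1]]
    rd=np.hypot(*p.T); r=rd.copy()
    for _ in range(30): r=rd/(1+k*r*r)
    p=p/(1+k*r*r)[:,None]
    return np.c_[p,np.ones(len(p))]
def plane(im,uv,z):
    R=cv2.Rodrigues(np.array(im['rvec'],float))[0];t=np.array(im['tvec'],float).ravel()
    d=rays(im,uv)@R; c=-R.T@t
    return c+d*((z-c[2])/d[:,2])[:,None]
def depthpts(im,uv):
    R=cv2.Rodrigues(np.array(im['rvec'],float))[0];t=np.array(im['tvec'],float).ravel()
    uv=np.asarray(uv).reshape(-1,2).astype(int)
    z=im['z_map'][uv[:,1],uv[:,0]]
    return (rays(im,uv)*z[:,None]-t)@R
def proj(im,P):
    R=cv2.Rodrigues(np.array(im['rvec'],float))[0];t=np.array(im['tvec'],float).ravel()
    c=np.asarray(P,float).reshape(-1,3)@R.T+t; p=c[:,:2]/c[:,2:]
    p=p*(1+im['k1']*(p**2).sum(1))[:,None]; K=np.array(im['camera_matrix'])
    return p*[K[0,0],K[1,1]]+[K[0,2],K[1,2]]
E
python3 - <<'E'
from h import *
for n in('top','side'):
    im=grab(n,n+'0.png'); R=cv2.Rodrigues(np.array(im['rvec'],float))[0]
    print(n,im['k1'],(-R.T@np.array(im['tvec']).ravel()).round(),np.array(im['camera_matrix']).round(1).tolist())
print(telemetry.get_obs())
E
```

```text
pics
top -0.06443868841837215 [492. -14. 997.] [[352.1, 0.0, 253.5], [0.0, 352.1, 194.5], [0.0, 0.0, 1.0]]
side -0.08267363003539673 [ 348. -873. 1141.] [[458.9, 0.0, 259.8], [0.0, 458.9, 188.4], [0.0, 0.0, 1.0]]
{'t': 0.1, 'qpos': array([-1.27095311e+00,  4.23776933e-01,  1.63058996e+00, -2.35376557e-05,
        1.08856766e+00, -1.90348918e-02]), 'qvel': array([-6.44374200e-04, -7.52787434e-04, -2.13656691e-03, -4.48771482e-04,
        4.42419774e-05, -1.15417967e-03]), 'joint_torque': array([-8.89711846e-04, -5.45611167e+01, -2.74326342e+01,  6.44924724e-02,
        1.88768719e-02, -3.74844706e-05]), 'ee_pos': array([ 195.82642266, -593.13314373,  301.98081105]), 'orientation': array([-3.10043455e+00, -4.98579529e-01,  3.27263476e-04]), 'ft_force': array([-0.11198607,  0.26107716, -0.31545926]), 'moment': array([ 0.01101285, -0.00225471,  0.03462579]), 'width': 87.95794134953702}
```

View pics/top0.png

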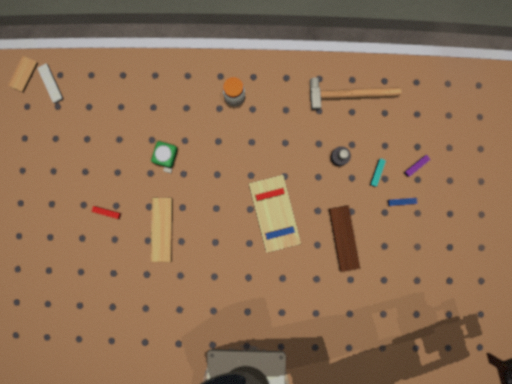

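View pics/side0.png

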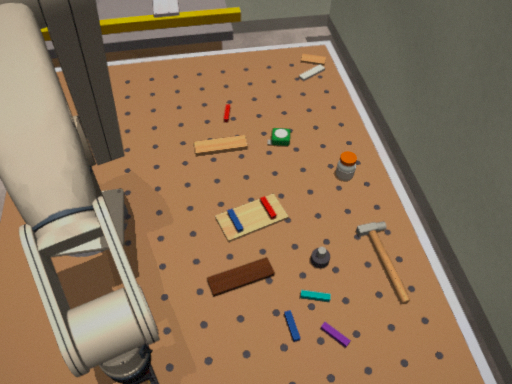

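```bash
cat >> h.py <<'E'
def comp(im,m,near,rad=45,amin=20):
    n,l,s,c=cv2.connectedComponentsWithStats(m.astype(np.uint8))
    b=[(s[i,4],i) for i in range(1,n) if np.hypot(*(c[i]-near))<rad and s[i,4]>=amin]
    return l==max(b)[1]
def rectw(im,m,z):
    # contour of mask -> world plane -> minAreaRect
    cs,_=cv2.findContours(cv2.resize(m.astype(np.uint8),None,fx=4,fy=4,interpolation=cv2.INTER_LINEAR_EXACT) if 0 else m.astype(np.uint8),cv2.RETR_EXTERNAL,cv2.CHAIN_APPROX_NONE)
    c=max(cs,key=cv2.contourArea).reshape(-1,2)
    ys,xs=np.nonzero(m); P=plane(im,np.c_[xs,ys],z)[:,:2]
    mu=P.mean(0); w,V=np.linalg.eigh(np.cov((P-mu).T)); a=np.degrees(np.arctan2(V[1,1],V[0,1]))%180
    (rc,rs,_)=cv2.minAreaRect(plane(im,c,z)[:,:2].astype(np.float32))
    return mu.round(1),np.sqrt(12*w[::-1]).round(1),round(a,1),np.round(rc,1),np.sort(rs)[::-1].round(1)
def masks(im):
    h=cv2.cvtColor(im['color'],cv2.COLOR_BGR2HSV).astype(int);H,S,V=h[...,0],h[...,1],h[...,2]
    return h,H,S,V
E
python3 - <<'E'
from h import *
im=grab('top');h,H,S,V=masks(im)
for n,p in dict(base=(275,240),basel=(290,215),dark=(344,238),pale=(161,230),red=(106,212),bred=(270,194),bblue=(280,233),blue=(402,202),pur=(417,165),turq=(378,172),w=(341,156),disc=(337,160),tape=(160,146),bench=(220,180)).items(): print(n,h[p[1],p[0]],depthpts(im,[p]).round(1))
for n,b in dict(l=(60,130,210,280),m=(235,165,320,265),r=(320,140,440,280)).items():
    x0,y0,x1,y1=b; cv2.imwrite(f'pics/c_{n}.png',cv2.resize(im['color'][y0:y1,x0:x1],None,fx=5,fy=5,interpolation=cv2.INTER_NEAREST)[:600])
E
```

```text
base [ 26  81 192] [[419.4 -73.2  12. ]]
basel [ 26  78 195] [[ 489.9 -113.7   11. ]]
dark [ 10 167  93] [[ 429.6 -264.6   18. ]]
pale [ 17 120 192] [[439.1 245.3  16.5]]
red [  1 206 188] [[485.1 402.3  20.3]]
bred [  1 202 191] [[546.1 -55.5  33.1]]
bblue [108 166 137] [[440.1 -85.3  30.8]]
blue [108 167 125] [[ 533.5 -427.7   18.6]]
pur [143 149 139] [[ 639.5 -471.8   17.5]]
turq [ 86 170 168] [[ 616.5 -359.3   17.1]]
w [ 24  28 147] [[ 652.  -243.7   58. ]]
disc [160  10  75] [[ 644.5 -238.5   34.6]]
tape [ 67  33 169] [[672.  252.4  34.4]]
bench [ 14 117 164] [[583.8  85.5   6. ]]
```

View pics/c_r.png

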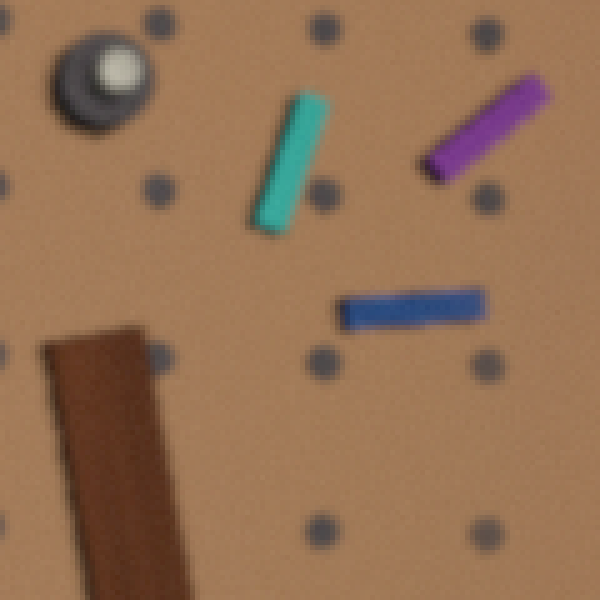

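View pics/c_m.png

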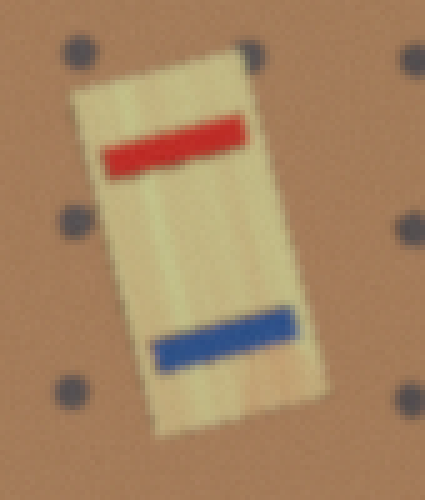

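Both crops are clear. The stick candidates are turquoise (378,172), purple (417,165) and blue (402,202); only the last has the same blue as the bearer at (280,233), with hue 108, so it is the blue stick. The only loose red stick is at (106,212). The red bearer is at the far end of the base.

```bash
cat >> h.py <<'E'
def findall(im,P):
    h,H,S,V=masks(im); red=((H<7)|(H>172))&(S>150)&(V>110); blu=(abs(H-110)<10)&(S>110)&(V>80)
    dark=(S>130)&(V<130)&((H<16)); base=(H>20)&(H<36)&(S<115)&(V>140)
    D=dict(red=red,blue=blu,dark=dark,base=base,pale=(V>172)&(S<150)&(H>10)&(H<30),knob=(S<60)&(V>110))
    return {n:comp(im,cv2.morphologyEx(D[k].astype(np.uint8),cv2.MORPH_CLOSE,np.ones((3,3))),np.array(p),25) for n,(k,p,z) in P.items()}
P0=dict(dark=('dark',(344,238),18),pale=('pale',(161,230),18),redst=('red',(106,212),18),bluest=('blue',(402,202),18),bred=('red',(270,194),30),bblue=('blue',(280,233),30),base=('base',(275,213),12),knob=('knob',(343,154),58))
P1=dict(dark=('dark',(240,277),18),pale=('pale',(221,145),18),redst=('red',(227,112),18),bluest=('blue',(292,325),18),bred=('red',(268,208),30),bblue=('blue',(235,220),30),base=('base',(252,217),12),knob=('knob',(321,251),58))
E
python3 - <<'E'
from h import *
for n,P in(('top',P0),('side',P1)):
    im=grab(n)
    M=findall(im,P);vis=im['color'].copy()
    for k in M: vis[M[k]]=(255,0,255); print(n,k,M[k].sum(),*rectw(im,M[k],P[k][2]))
    cv2.imwrite(f'pics/m_{n}.png',vis)
E
```

```text
top dark 1307 [ 428.5 -264.6] [177.9  56.9] 11.4 [ 429.  -264.5] [178.5  57.7]
top pale 1202 [440.6 246.2] [176.5  53. ] 0.7 [440.9 246.4] [175.4  53.6]
top redst 184 [485.1 405.2] [80.4 18.5] 76.6 [485.2 405.5] [80.1 18.5]
top bluest 117 [ 535.1 -427. ] [76.7 12.3] 96.0 [ 535.1 -428. ] [75.6 12.3]
top bred 154 [546.4 -54.3] [76.  15.2] 105.9 [546.4 -54.6] [76.8 15.4]
top bblue 122 [441.5 -84.1] [72.5 12.5] 106.2 [441.4 -84. ] [72.4 12.6]
top base 1837 [499.5 -66.7] [187.6 101.4] 11.3 [494.2 -70.3] [198.2  99.5]
top knob 72 [ 660.3 -251.7] [24.  21.5] 138.7 [ 660.4 -251.8] [22.  21.8]Traceback (most recent call last):
  File "<stdin>", line 4, in <module>
  File "h.py", line 47, in findall
    return {n:comp(im,cv2.morphologyEx(D[k].astype(np.uint8),cv2.MORPH_CLOSE,np.ones((3,3))),np.array(p),25) for n,(k,p,z) in P.items()}
              ~~~~^^^^^^^^^^^^^^^^^^^^^^^^^^^^^^^^^^^^^^^^^^^^^^^^^^^^^^^^^^^^^^^^^^^^^^^^^^^^^^^^^^^^^^^^^^
  File "h.py", line 31, in comp
    return l==max(b)[1]
              ~~~^^^
ValueError: max() iterable argument is empty
```

View pics/m_top.png

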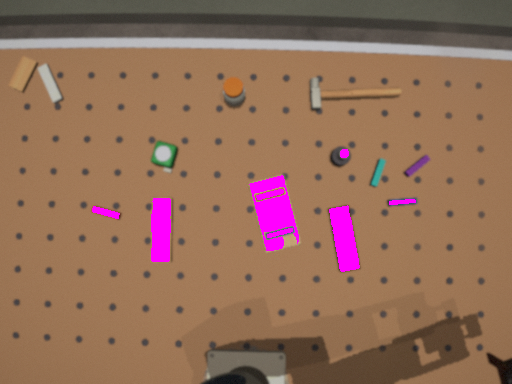

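Run:
```python
from h import *
im=grab('side');vis=im['color'].copy()
for k in P1:
    try: m=findall(im,{k:P1[k]})[k]
    except Exception as e: print(k,e,masks(im)[0][P1[k][1][1],P1[k][1][0]]);continue
    vis[m]=(255,0,255); print(k,m.sum(),*rectw(im,m,P1[k][2]))
cv2.imwrite('pics/m_side.png',vis)
```

```text
dark 1341 [ 425.8 -269.1] [181.   62.3] 11.7 [ 427.1 -268.5] [182.1  63.2]
pale max() iterable argument is empty [ 16 145 204]
redst 73 [484.3 409.8] [81.4 18. ] 77.2 [484.1 411.8] [77.7 18.3]
bluest 194 [ 534.3 -430.7] [78.8 17. ] 95.7 [ 534.1 -429.9] [78.9 17. ]
bred 120 [545.2 -54.3] [80.8 17.2] 105.6 [545.2 -53.3] [80.2 17.7]
bblue 121 [439.6 -84.9] [78.4 16.8] 105.7 [439.2 -83.7] [77.6 16.5]
base 818 [513.6 -72.7] [149.9  89.3] 23.6 [502.3 -66.4] [178.1  97.2]
knob 46 [ 658.  -249.2] [20.8 19.3] 102.7 [ 657.8 -249. ] [19.8 19.4]
```

View pics/m_side.png

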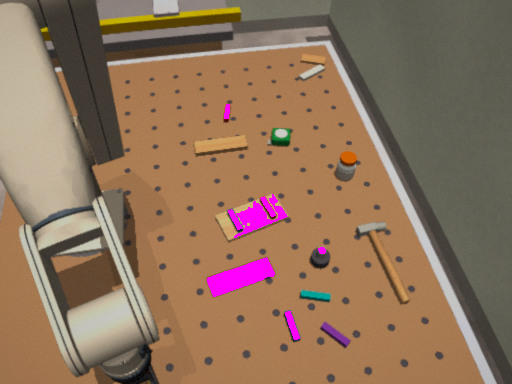

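```bash
cat > plan.py <<'E'
import sys;from h import *
def st():
    o=telemetry.get_obs();R=cv2.Rodrigues(o['orientation'])[0]
    return o,o['ee_pos'],np.degrees(np.arctan2(R[1,0],R[0,0])),R
def plan(x,y,z,psi):
    o,p,a,R=st(); d=(a-psi+180)%360-180; s=np.radians(psi)
    dw=np.array([x,y])-p[:2]
    f=np.array([dw[0]*np.cos(s)+dw[1]*np.sin(s),dw[0]*np.sin(s)-dw[1]*np.cos(s)])
    print('t %.1f'%o['t'],p.round(1),'psi %.2f'%a,'tilt %.2f'%np.degrees(np.arccos(-R[2,2])),'w %.1f'%o['width'],'F',o['ft_force'].round(1))
    print('turn %.3f rad; then shift mm x %.1f y %.1f z(down+) %.1f'%(np.radians(d),*f,p[2]-z))
if __name__=='__main__': plan(*map(float,sys.argv[1:]))
E
python3 plan.py 428.5 -265.3 84 11.4
```

```text
t 0.3 [ 195.9 -593.4  302.4] psi 18.27 tilt 0.03 w 88.2 F [-0.4 -0.1  0.2]
turn 0.120 rad; then shift mm x 292.9 y -275.6 z(down+) 218.4
```

Call:
send_rows(
  rows=[
    [0, 0, 0, 0.12, 1],
    [0.029, -0.0275, 0, 0, 1],
    [0.029, -0.0275, 0, 0, 1],
    [0.029, -0.0275, 0, 0, 1],
    [0.029, -0.0275, 0, 0, 1],
  ],
)

```text
t: 0.8
ee_pos: [288.5, -461.5, 302.7]
orientation: [3.126, 0.311, 0.0]
ft_force: [-0.2, -0.5, -0.1]
width: 88.0
```

Call:
send_rows(
  rows=[
    [0.029, -0.0275, 0.02, 0, 1],
    [0.029, -0.0275, 0.02, 0, 1],
    [0.029, -0.0275, 0.02, 0, 1],
    [0.029, -0.0275, 0.02, 0, 1],
    [0.029, -0.0275, 0.02, 0, 1],
  ],
)

```text
t: 1.3
ee_pos: [403.7, -298.0, 202.2]
orientation: [3.126, 0.311, 0.001]
ft_force: [0.4, -1.1, 0.5]
width: 87.7
```

```bash
python3 plan.py 428.5 -265.3 84 11.4
```

```text
t 1.3 [ 403.7 -298.   202.2] psi 11.37 tilt 0.05 w 87.7 F [ 0.4 -1.1  0.5]
turn -0.000 rad; then shift mm x 30.8 y -27.2 z(down+) 118.2
```

Call:
send_rows(
  rows=[
    [0.0308, -0.0272, 0.02, 0, 1],
    [0, 0, 0.02, 0, 1],
    [0, 0, 0.02, 0, 1],
    [0, 0, 0, 0, 1],
  ],
)

```text
t: 1.7
ee_pos: [426.9, -265.4, 140.7]
orientation: [-3.123, -0.313, 0.005]
ft_force: [-0.3, 0.3, 0.3]
width: 87.9
```

```bash
python3 plan.py 428.5 -265.3 84 11.4; python3 -c "
from h import *
grab('top','t1.png')"
```

```text
t 1.7 [ 426.9 -265.4  140.7] psi 11.45 tilt 0.25 w 87.9 F [-0.3  0.3  0.3]
turn 0.001 rad; then shift mm x 1.6 y 0.2 z(down+) 56.7
```

View pics/t1.png

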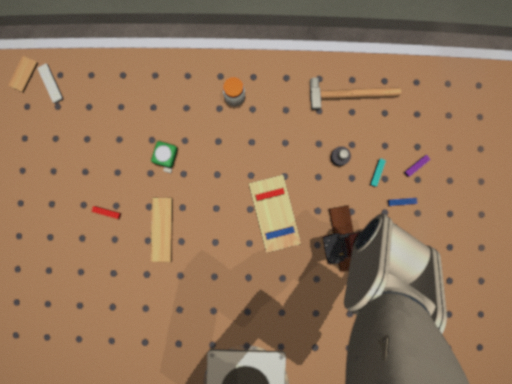

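The view shows the gripper straddling the dark board near its middle, around (340,245). Next I go down and close.

Call:
send_rows(
  rows=[
    [0.0015, 0, 0.02, 0, 1],
    [0, 0, 0.02, 0, 1],
    [0, 0, 0.016, 0, 1],
    [0, 0, 0, 0, 1],
    [0, 0, 0, 0, -1],
  ],
)

```text
t: 2.25
ee_pos: [429.5, -266.8, 87.6]
orientation: [3.126, 0.311, 0.001]
ft_force: [0.7, 0.1, -0.5]
width: 82.9
```

Call:
send_rows(
  rows=[
    [0, 0, 0, 0, -1],
    [0, 0, 0, 0, -1],
    [0, 0, 0, 0, -1],
    [0, 0, 0, 0, -1],
    [0, 0, 0, 0, -1],
  ],
)

```text
t: 2.75
ee_pos: [429.5, -266.5, 87.3]
orientation: [3.126, 0.312, 0.001]
ft_force: [-1.0, -0.2, 6.1]
width: 55.8
```

Call:
send_rows(
  rows=[
    [0, 0, -0.02, 0, -1],
    [0, 0, -0.03, 0, -1],
    [0, 0, -0.03, 0, -1],
    [0, 0, 0, 0, -1],
    [0, 0, 0, 0, -1],
  ],
)

```text
t: 3.25
ee_pos: [429.2, -266.3, 166.8]
orientation: [3.125, 0.312, 0.001]
ft_force: [-0.2, 0.1, -1.4]
width: 55.6
```

```bash
python3 plan.py 493.7 -69.4 116 15.8
```

```text
t 3.2 [ 429.2 -266.3  166.8] psi 11.40 tilt 0.06 w 55.6 F [-0.2  0.1 -1.4]
turn -0.077 rad; then shift mm x 115.6 y -171.9 z(down+) 50.8
```

Call:
send_rows(
  rows=[
    [0, 0, 0, -0.077, -1],
    [0.029, -0.043, 0, 0, -1],
    [0.029, -0.043, 0, 0, -1],
    [0.029, -0.043, 0, 0, -1],
    [0.029, -0.043, 0, 0, -1],
  ],
)

```text
t: 3.75
ee_pos: [490.9, -74.4, 165.0]
orientation: [-3.111, -0.43, 0.004]
ft_force: [0.5, 0.6, -1.8]
width: 55.6
```

Call:
send_rows(
  rows=[
    [0, 0, 0, 0, -1],
    [0, 0, 0, 0, -1],
  ],
)

```text
t: 3.95
ee_pos: [491.0, -74.9, 165.2]
orientation: [-3.11, -0.437, 0.004]
ft_force: [-0.5, -0.8, -1.7]
width: 55.6
```

```bash
python3 plan.py 494.2 -69.2 117.8 15.8
```

```text
t 4.0 [491.  -74.9 165.2] psi 15.99 tilt 0.16 w 55.6 F [-0.5 -0.8 -1.7]
turn 0.003 rad; then shift mm x 4.7 y -4.6 z(down+) 47.4
```

Call:
send_rows(
  rows=[
    [0.0047, -0.0046, 0.015, 0.003, -1],
    [0, 0, 0.015, 0, -1],
    [0, 0, 0.01, 0, -1],
    [0, 0, 0, 0, -1],
    [0, 0, 0, 0, -1],
  ],
)

```text
t: 4.45
ee_pos: [494.5, -71.4, 126.4]
orientation: [-3.112, -0.425, 0.002]
ft_force: [0.0, -0.2, -1.9]
width: 55.8
```

```bash
python3 plan.py 494.2 -69.2 117.8 15.8
```

```text
t 4.5 [494.5 -71.4 126.4] psi 15.55 tilt 0.06 w 55.8 F [ 0.  -0.2 -1.9]
turn -0.004 rad; then shift mm x 0.3 y -2.2 z(down+) 8.6
```

Call:
send_rows(
  rows=[
    [0, -0.001, 0.004, -0.004, -1],
    [0, 0, 0.003, 0, -1],
    [0, 0, 0.002, 0, -1],
    [0, 0, 0, 0, -1],
    [0, 0, 0, 0, -1],
  ],
)

```text
t: 4.95
ee_pos: [494.7, -69.5, 117.8]
orientation: [3.111, 0.434, 0.0]
ft_force: [0.4, -0.4, -1.1]
width: 55.9
```

```bash
python3 plan.py 494.2 -70 117.8 15.8
```

```text
t 5.0 [494.7 -69.5 117.8] psi 15.87 tilt 0.01 w 55.9 F [ 0.4 -0.4 -1.1]
turn 0.001 rad; then shift mm x -0.6 y 0.3 z(down+) -0.0
```

Call:
send_rows(
  rows=[
    [0, 0, 0.0008, 0, -1],
    [0, 0, 0, 0, -1],
    [0, 0, 0, 0, 1],
    [0, 0, 0, 0, 1],
    [0, 0, 0, 0, 1],
  ],
)

```text
t: 5.45
ee_pos: [494.7, -69.6, 116.9]
orientation: [3.112, 0.433, 0.0]
ft_force: [0.6, 0.6, 0.2]
width: 76.4
```

Call:
send_rows(
  rows=[
    [0, 0, 0, 0, 1],
    [0, 0, 0, 0, 1],
    [0, 0, 0, 0, 1],
    [0, 0, -0.02, 0, 1],
    [0, 0, -0.04, 0, 1],
  ],
)

```text
t: 5.95
ee_pos: [493.0, -69.4, 175.3]
orientation: [-3.11, -0.433, 0.009]
ft_force: [1.0, -0.5, 0.1]
width: 87.6
```

Call:
send_rows(
  rows=[
    [0, 0, -0.04, -0.15, 1],
    [0, 0, 0, -0.15, 1],
    [0, 0, 0, -0.15, 1],
    [0, 0, 0, -0.15, 1],
    [0, 0, 0, -0.15, 1],
  ],
)

```text
t: 6.45
ee_pos: [494.6, -69.6, 217.1]
orientation: [2.732, 1.551, 0.0]
ft_force: [-0.1, 0.7, -0.2]
width: 88.1
```

Call:
send_rows(
  rows=[
    [0, 0, 0, -0.15, 1],
    [0, 0, 0, -0.15, 1],
    [0, 0, 0, 0, 1],
  ],
)

```text
t: 6.75
ee_pos: [494.5, -69.6, 216.8]
orientation: [-2.474, -1.936, 0.0]
ft_force: [0.1, -0.1, -0.3]
width: 87.9
```

```bash
python3 plan.py 485 405.5 86 76.8;  python3 -c "
from h import *
grab('side','s2.png')
grab('top','t2.png')"
```

```text
t 6.8 [494.5 -69.6 216.8] psi 76.10 tilt 0.01 w 87.9 F [ 0.1 -0.1 -0.3]
turn -0.012 rad; then shift mm x 460.4 y -117.7 z(down+) 130.8
```

View pics/s2.png

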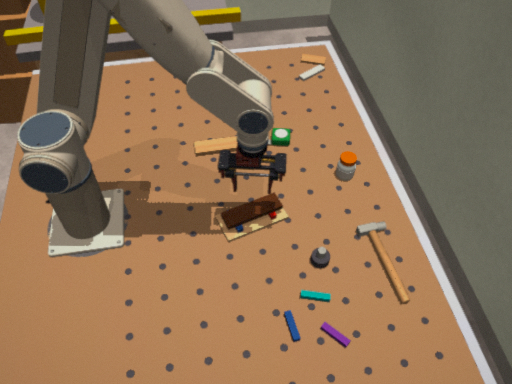

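Call:
send_rows(
  rows=[
    [0.04, -0.0102, 0, -0.012, 1],
    [0.04, -0.0102, 0, 0, 1],
    [0.04, -0.0102, 0, 0, 1],
    [0.04, -0.0102, 0, 0, 1],
    [0.04, -0.0102, 0, 0, 1],
  ],
)

```text
t: 7.35
ee_pos: [491.3, 138.4, 217.0]
orientation: [2.467, 1.944, 0.0]
ft_force: [-0.4, 0.0, -0.0]
width: 87.9
```

Call:
send_rows(
  rows=[
    [0.04, -0.0102, 0, 0, 1],
    [0.04, -0.0102, 0.01, 0, 1],
    [0.04, -0.0102, 0.02, 0, 1],
    [0.04, -0.0102, 0.02, 0, 1],
    [0.04, -0.0102, 0.02, 0, 1],
  ],
)

```text
t: 7.85
ee_pos: [487.6, 344.9, 146.2]
orientation: [2.467, 1.945, 0.001]
ft_force: [0.7, -1.5, -0.9]
width: 87.7
```

Call:
send_rows(
  rows=[
    [0.03, -0.008, 0, 0, 1],
    [0, 0, 0, 0, 1],
    [0, 0, 0, 0, 1],
  ],
)

```text
t: 8.15
ee_pos: [486.5, 374.5, 146.5]
orientation: [2.464, 1.948, -0.001]
ft_force: [0.0, 0.8, -0.2]
width: 87.9
```

```bash
python3 plan.py 485 405.5 86 76.8;  python3 - <<'E'
from h import *
im=grab('top','t3.png')
cv2.imwrite('pics/t3c.png',cv2.resize(im['color'][150:280,40:360],None,fx=2.5,fy=2.5))
m=findall(im,dict(d=('dark',(275,213),48)))['d'];print(*rectw(im,m,48))
E
```

```text
t 8.2 [486.5 374.5 146.5] psi 76.66 tilt 0.04 w 87.9 F [ 0.   0.8 -0.2]
turn -0.002 rad; then shift mm x 29.9 y -8.6 z(down+) 60.5
[494.2 -69. ] [174.8  51.8] 16.0 [493.9 -68.8] [174.8  54.4]
```

View pics/t3c.png

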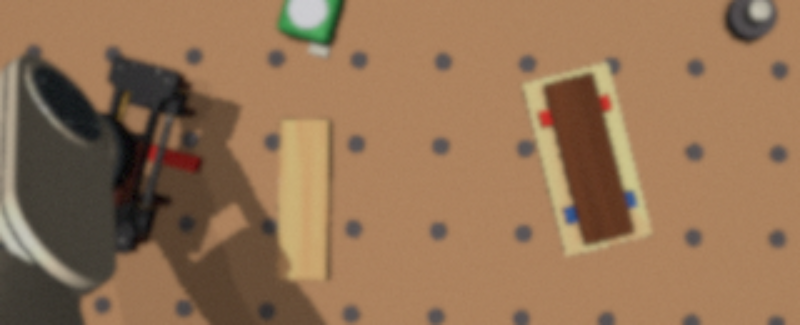

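Call:
send_rows(
  rows=[
    [0.03, -0.0086, 0, -0.002, 1],
    [0, 0, 0.02, 0, 1],
    [0, 0, 0.02, 0, 1],
    [0, 0, 0, 0, 1],
  ],
)

```text
t: 8.6
ee_pos: [484.5, 403.0, 105.0]
orientation: [2.464, 1.949, -0.007]
ft_force: [-0.5, -0.7, -0.5]
width: 87.7
```

```bash
python3 plan.py 485 405.5 86 76.8
```

```text
t 8.6 [484.5 403.  105. ] psi 76.68 tilt 0.26 w 87.7 F [-0.5 -0.7 -0.5]
turn -0.002 rad; then shift mm x 2.5 y -0.1 z(down+) 19.0
```

Call:
send_rows(
  rows=[
    [0.0015, 0, 0.01, -0.002, 1],
    [0, 0, 0.009, 0, 1],
    [0, 0, 0, 0, 1],
    [0, 0, 0, 0, -1],
    [0, 0, 0, 0, -1],
  ],
)

```text
t: 9.1
ee_pos: [486.1, 406.9, 88.4]
orientation: [-2.46, -1.954, -0.001]
ft_force: [-0.2, -0.0, 0.7]
width: 75.0
```

Call:
send_rows(
  rows=[
    [0, 0, 0, 0, -1],
    [0, 0, 0, 0, -1],
    [0, 0, 0, 0, -1],
    [0, 0, 0, 0, -1],
    [0, 0, 0, 0, -1],
  ],
)

```text
t: 9.6
ee_pos: [485.8, 406.8, 87.9]
orientation: [-2.46, -1.954, -0.0]
ft_force: [-0.5, -0.5, 0.1]
width: 35.5
```

Call:
send_rows(
  rows=[
    [0, 0, 0, 0, -1],
    [0, 0, 0, 0, -1],
    [0, 0, 0, 0, -1],
  ],
)

```text
t: 9.9
ee_pos: [485.8, 406.8, 87.9]
orientation: [-2.46, -1.954, 0.0]
ft_force: [0.9, 0.3, 0.0]
width: 18.2
```

Call:
send_rows(
  rows=[
    [0, 0, -0.02, 0, -1],
    [0, 0, -0.04, 0, -1],
    [0, 0, -0.04, -0.15, -1],
    [0, 0, 0, -0.15, -1],
    [0, 0, 0, -0.15, -1],
  ],
)

```text
t: 10.4
ee_pos: [486.4, 407.3, 189.8]
orientation: [1.954, 2.459, 0.005]
ft_force: [-0.1, 0.6, -0.4]
width: 18.1
```

```bash
python3 plan.py 546 -54.5 136 105.8
```

```text
t 10.4 [486.4 407.3 189.8] psi 103.07 tilt 0.19 w 18.1 F [-0.1  0.6 -0.4]
turn -0.048 rad; then shift mm x -460.6 y -68.4 z(down+) 53.8
```

Call:
send_rows(
  rows=[
    [0, 0, 0, -0.048, -1],
    [-0.04, -0.006, 0, 0, -1],
    [-0.04, -0.006, 0, 0, -1],
    [-0.04, -0.006, 0, 0, -1],
    [-0.04, -0.006, 0, 0, -1],
  ],
)

```text
t: 10.9
ee_pos: [505.2, 244.9, 187.9]
orientation: [1.901, 2.501, 0.0]
ft_force: [1.1, 0.1, -1.6]
width: 17.8
```

Call:
send_rows(
  rows=[
    [-0.04, -0.006, 0, 0, -1],
    [-0.04, -0.006, 0, 0, -1],
    [-0.04, -0.006, 0, 0, -1],
    [-0.04, -0.006, 0, 0, -1],
    [-0.04, -0.006, 0, 0, -1],
  ],
)

```text
t: 11.4
ee_pos: [529.8, 43.8, 188.0]
orientation: [1.902, 2.5, 0.0]
ft_force: [0.4, 0.2, -0.2]
width: 17.9
```

Call:
send_rows(
  rows=[
    [-0.03, -0.005, 0, 0, -1],
    [-0.02, -0.003, 0, 0, -1],
    [0, 0, 0, 0, -1],
    [0, 0, 0, 0, -1],
  ],
)

```text
t: 11.8
ee_pos: [535.3, -4.9, 187.8]
orientation: [-1.904, -2.499, -0.0]
ft_force: [-1.2, 0.4, 0.1]
width: 17.7
```

```bash
python3 plan.py 545.7 -53.3 136 105.8
```

```text
t 11.8 [535.3  -4.9 187.8] psi 105.40 tilt 0.02 w 17.7 F [-1.2  0.4  0.1]
turn -0.007 rad; then shift mm x -49.4 y -3.2 z(down+) 51.8
```

Call:
send_rows(
  rows=[
    [-0.025, -0.0016, 0.01, -0.007, -1],
    [-0.0244, -0.0016, 0.01, 0, -1],
    [0, 0, 0.01, 0, -1],
    [0, 0, 0, 0, -1],
    [0, 0, 0, 0, -1],
  ],
)

```text
t: 12.3
ee_pos: [545.3, -52.0, 157.7]
orientation: [-1.892, -2.507, 0.001]
ft_force: [0.1, -0.5, -0.7]
width: 18.1
```

```bash
python3 plan.py 545.7 -53.3 136 105.8
```

```text
t 12.3 [545.3 -52.  157.7] psi 105.93 tilt 0.07 w 18.1 F [ 0.1 -0.5 -0.7]
turn 0.002 rad; then shift mm x -1.4 y 0.1 z(down+) 21.7
```

Call:
send_rows(
  rows=[
    [-0.001, 0, 0.008, 0.002, -1],
    [0, 0, 0.008, 0, -1],
    [0, 0, 0.004, 0, -1],
    [0, 0, 0, 0, -1],
    [0, 0, 0, 0, -1],
  ],
)

```text
t: 12.8
ee_pos: [545.9, -54.2, 137.7]
orientation: [-1.896, -2.505, 0.0]
ft_force: [0.3, -1.1, -0.3]
width: 17.9
```

```bash
python3 plan.py 545.7 -53.3 136 105.8
```

```text
t 12.8 [545.9 -54.2 137.7] psi 105.76 tilt 0.02 w 17.9 F [ 0.3 -1.1 -0.3]
turn -0.001 rad; then shift mm x 0.9 y 0.0 z(down+) 1.7
```

Call:
send_rows(
  rows=[
    [0.0005, 0, 0.0015, 0, -1],
    [0, 0, 0, 0, -1],
    [0, 0, 0, 0, 0.2],
    [0, 0, 0, 0, 0.2],
    [0, 0, 0, 0, 0.2],
  ],
)

```text
t: 13.3
ee_pos: [545.9, -53.8, 136.5]
orientation: [1.896, 2.505, 0.0]
ft_force: [0.1, 0.7, -0.7]
width: 38.1
```

Call:
send_rows(
  rows=[
    [0, 0, 0, 0, 0.2],
    [0, 0, 0, 0, 0.2],
    [0, 0, -0.02, 0, 1],
    [0, 0, -0.04, 0, 1],
    [0, 0, -0.01, 0.15, 1],
  ],
)

```text
t: 13.8
ee_pos: [547.3, -54.0, 209.5]
orientation: [2.078, 2.351, 0.004]
ft_force: [-0.7, -0.7, 0.4]
width: 73.4
```

```bash
python3 plan.py 534.8 -429 87 95.9
```

```text
t 13.8 [547.3 -54.  209.5] psi 97.06 tilt 0.26 w 73.4 F [-0.7 -0.7  0.4]
turn 0.020 rad; then shift mm x -371.8 y -51.0 z(down+) 122.5
```

Call:
send_rows(
  rows=[
    [0, 0, 0, 0.02, 1],
    [-0.037, -0.005, 0, 0, 1],
    [-0.037, -0.005, 0, 0, 1],
    [-0.037, -0.005, 0, 0, 1],
    [-0.037, -0.005, 0, 0, 1],
  ],
)

```text
t: 14.3
ee_pos: [540.7, -204.1, 205.1]
orientation: [-2.097, -2.337, 0.001]
ft_force: [0.4, 1.3, 0.8]
width: 88.0
```

Call:
send_rows(
  rows=[
    [-0.037, -0.005, 0.01, 0, 1],
    [-0.037, -0.005, 0.02, 0, 1],
    [-0.037, -0.005, 0.02, 0, 1],
    [-0.037, -0.005, 0.02, 0, 1],
    [-0.037, -0.005, 0, 0, 1],
  ],
)

```text
t: 14.8
ee_pos: [533.7, -389.7, 131.7]
orientation: [-2.094, -2.333, 0.001]
ft_force: [0.1, -0.3, -0.2]
width: 87.8
```

Call:
send_rows(
  rows=[
    [-0.02, -0.003, 0, 0, 1],
    [0, 0, 0, 0, 1],
    [0, 0, 0, 0, 1],
  ],
)

```text
t: 15.1
ee_pos: [534.8, -409.2, 135.9]
orientation: [-2.101, -2.335, -0.0]
ft_force: [1.3, -0.9, 0.7]
width: 88.1
```

```bash
python3 plan.py 534.8 -429 87 95.9;  python3 - <<'E'
from h import *
im=grab('top','t4.png')
cv2.imwrite('pics/t4c.png',cv2.resize(im['color'][140:280,220:460],None,fx=3,fy=3))
m=findall(im,dict(d=('red',(270,194),66)))['d'];print(*rectw(im,m,66))
E
```

```text
t 15.1 [ 534.8 -409.2  135.9] psi 96.04 tilt 0.07 w 88.1 F [ 1.3 -0.9  0.7]
turn 0.002 rad; then shift mm x -19.7 y -2.0 z(down+) 48.9
[545.5 -53.1] [73.4 21.1] 106.4 [545.7 -53. ] [77.2 22.3]
```

View pics/t4c.png

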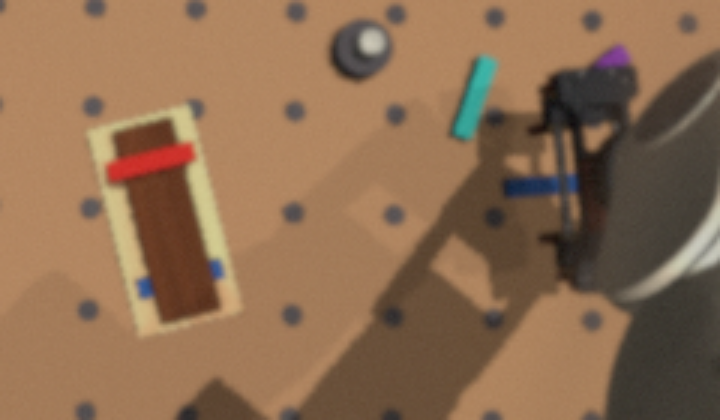

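Call:
send_rows(
  rows=[
    [-0.0195, -0.002, 0, 0.002, 1],
    [0, 0, 0.015, 0, 1],
    [0, 0, 0.015, 0, 1],
    [0, 0, 0, 0, 1],
    [0, 0, 0, 0, 1],
  ],
)

```text
t: 15.65
ee_pos: [534.7, -428.0, 105.1]
orientation: [-2.101, -2.332, 0.0]
ft_force: [0.3, -0.4, -0.6]
width: 87.6
```

```bash
python3 plan.py 534.8 -429 87 95.9
```

```text
t 15.7 [ 534.7 -428.   105.1] psi 95.95 tilt 0.15 w 87.6 F [ 0.3 -0.4 -0.6]
turn 0.001 rad; then shift mm x -1.0 y -0.0 z(down+) 18.1
```

Call:
send_rows(
  rows=[
    [-0.001, 0, 0.01, 0, 1],
    [0, 0, 0.008, 0, 1],
    [0, 0, 0, 0, 1],
    [0, 0, 0, 0, -1],
    [0, 0, 0, 0, -1],
  ],
)

```text
t: 16.15
ee_pos: [535.3, -430.6, 88.6]
orientation: [2.104, 2.333, 0.0]
ft_force: [-0.2, -0.6, -0.9]
width: 75.3
```

Call:
send_rows(
  rows=[
    [0, 0, 0, 0, -1],
    [0, 0, 0, 0, -1],
    [0, 0, 0, 0, -1],
    [0, 0, 0, 0, -1],
    [0, 0, 0, 0, -1],
  ],
)

```text
t: 16.65
ee_pos: [535.2, -430.5, 88.4]
orientation: [2.104, 2.333, 0.0]
ft_force: [0.4, 1.8, -1.0]
width: 35.3
```

Call:
send_rows(
  rows=[
    [0, 0, 0, 0, -1],
    [0, 0, 0, 0, -1],
    [0, 0, 0, 0, -1],
    [0, 0, 0, 0, -1],
  ],
)

```text
t: 17.05
ee_pos: [535.2, -430.5, 88.4]
orientation: [-2.104, -2.333, -0.0]
ft_force: [-0.0, -0.0, -0.2]
width: 17.6
```

Call:
send_rows(
  rows=[
    [0, 0, -0.02, 0, -1],
    [0, 0, -0.04, 0, -1],
    [0, 0, -0.04, -0.15, -1],
    [0, 0, 0, -0.022, -1],
    [0, 0, 0, 0, -1],
  ],
)

```text
t: 17.55
ee_pos: [535.8, -430.9, 190.9]
orientation: [1.895, 2.502, -0.0]
ft_force: [-0.7, 0.0, -0.5]
width: 17.6
```

```bash
python3 plan.py 440.5 -84 136 105.9
```

```text
t 17.6 [ 535.8 -430.9  190.9] psi 105.72 tilt 0.20 w 17.6 F [-0.7  0.  -0.5]
turn -0.003 rad; then shift mm x 359.7 y 3.4 z(down+) 54.9
```

Call:
send_rows(
  rows=[
    [0.036, 0.0003, 0, -0.003, -1],
    [0.036, 0.0003, 0, 0, -1],
    [0.036, 0.0003, 0, 0, -1],
    [0.036, 0.0003, 0, 0, -1],
    [0.036, 0.0003, 0, 0, -1],
  ],
)

```text
t: 18.05
ee_pos: [486.0, -255.2, 187.3]
orientation: [-1.893, -2.504, 0.0]
ft_force: [0.4, 0.4, -0.3]
width: 17.9
```

Call:
send_rows(
  rows=[
    [0.036, 0.0003, 0, 0, -1],
    [0.036, 0.0003, 0, 0, -1],
    [0.036, 0.0003, 0, 0, -1],
    [0.036, 0.0003, 0, 0, -1],
    [0, 0, 0, 0, -1],
  ],
)

```text
t: 18.55
ee_pos: [446.1, -114.9, 187.3]
orientation: [-1.887, -2.505, 0.002]
ft_force: [-1.1, -0.6, -0.7]
width: 17.8
```

```bash
python3 plan.py 441 -86 136.5 105.9
```

```text
t 18.6 [ 446.1 -114.9  187.3] psi 106.00 tilt 0.31 w 17.8 F [-1.1 -0.6 -0.7]
turn 0.002 rad; then shift mm x 29.2 y 3.0 z(down+) 50.8
```

Call:
send_rows(
  rows=[
    [0.0145, 0.0015, 0.01, 0.002, -1],
    [0.0145, 0.0015, 0.01, 0, -1],
    [0, 0, 0.01, 0, -1],
    [0, 0, 0, 0, -1],
    [0, 0, 0, 0, -1],
  ],
)

```text
t: 19.05
ee_pos: [444.0, -89.9, 157.9]
orientation: [-1.895, -2.505, 0.001]
ft_force: [0.2, -0.1, 0.2]
width: 17.8
```

```bash
python3 plan.py 441 -86 136.5 105.9
```

```text
t 19.1 [444.  -89.9 157.9] psi 105.78 tilt 0.06 w 17.8 F [ 0.2 -0.1  0.2]
turn -0.002 rad; then shift mm x 4.5 y -1.8 z(down+) 21.4
```

Call:
send_rows(
  rows=[
    [0.0045, -0.0018, 0.006, -0.002, -1],
    [0, 0, 0.006, 0, -1],
    [0, 0, 0.006, 0, -1],
    [0, 0, 0, 0, -1],
    [0, 0, 0, 0, -1],
  ],
)

```text
t: 19.55
ee_pos: [441.0, -85.6, 140.2]
orientation: [-1.892, -2.507, 0.0]
ft_force: [0.2, 0.6, -0.6]
width: 17.6
```

```bash
python3 plan.py 441 -86 136.5 105.9
```

```text
t 19.6 [441.  -85.6 140.2] psi 105.92 tilt 0.02 w 17.6 F [ 0.2  0.6 -0.6]
turn 0.000 rad; then shift mm x -0.3 y -0.1 z(down+) 3.7
```

Call:
send_rows(
  rows=[
    [0, 0, 0.002, 0, -1],
    [0, 0, 0.0015, 0, -1],
    [0, 0, 0, 0, -1],
    [0, 0, 0, 0, 0.2],
    [0, 0, 0, 0, 0.2],
  ],
)

```text
t: 20.05
ee_pos: [441.1, -85.6, 137.0]
orientation: [1.892, 2.508, 0.0]
ft_force: [0.0, -0.3, -1.0]
width: 30.7
```

Call:
send_rows(
  rows=[
    [0, 0, 0, 0, 0.2],
    [0, 0, 0, 0, 0.2],
    [0, 0, 0, 0, 0.2],
    [0, 0, -0.02, 0, 1],
    [0, 0, -0.04, 0, 1],
  ],
)

```text
t: 20.55
ee_pos: [439.5, -85.2, 195.6]
orientation: [-1.889, -2.504, 0.004]
ft_force: [0.8, 0.2, 0.3]
width: 65.2
```

Call:
send_rows(
  rows=[
    [0, 0, -0.01, 0.15, 1],
    [0, 0, 0, 0.15, 1],
    [0, 0, 0, 0.15, 1],
    [0, 0, 0, 0.15, 1],
    [0, 0, 0, 0.15, 1],
  ],
)

```text
t: 21.05
ee_pos: [440.9, -85.6, 207.0]
orientation: [2.684, 1.632, 0.0]
ft_force: [-0.2, -0.1, -0.2]
width: 88.0
```

Call:
send_rows(
  rows=[
    [0, 0, 0, 0.15, 1],
    [0, 0, 0, 0.15, 1],
    [0, 0, 0, 0.15, 1],
    [0, 0, 0, 0.15, 1],
    [0, 0, 0, 0.15, 1],
  ],
)

```text
t: 21.55
ee_pos: [441.0, -85.6, 206.9]
orientation: [-3.096, -0.536, -0.0]
ft_force: [0.5, -0.5, -0.3]
width: 87.8
```

Call:
send_rows(
  rows=[
    [0, 0, 0, 0.15, 1],
    [0, 0, 0, 0.15, 1],
    [0, 0, 0, 0, 1],
  ],
)

```text
t: 21.85
ee_pos: [440.9, -85.6, 206.9]
orientation: [-3.141, -0.074, 0.0]
ft_force: [-0.2, -0.4, -0.3]
width: 87.7
```

```bash
python3 plan.py 440.5 246.3 87 0.7
```

```text
t 21.9 [440.9 -85.6 206.9] psi 2.72 tilt 0.00 w 87.7 F [-0.2 -0.4 -0.3]
turn 0.035 rad; then shift mm x 3.6 y -331.9 z(down+) 119.9
```

Call:
send_rows(
  rows=[
    [0, -0.035, 0, 0.035, 1],
    [0, -0.035, 0, 0, 1],
    [0, -0.035, 0, 0, 1],
    [0, -0.035, 0, 0, 1],
    [0, -0.035, 0, 0, 1],
  ],
)

```text
t: 22.35
ee_pos: [437.2, 90.7, 207.0]
orientation: [-3.141, -0.029, -0.0]
ft_force: [0.4, -0.1, 0.1]
width: 87.8
```

Call:
send_rows(
  rows=[
    [0, -0.035, 0.01, 0, 1],
    [0, -0.035, 0.02, 0, 1],
    [0, -0.035, 0.02, 0, 1],
    [0, -0.03, 0.02, 0, 1],
    [0, 0, 0, 0, 1],
  ],
)

```text
t: 22.85
ee_pos: [434.7, 226.7, 134.9]
orientation: [3.141, 0.034, -0.003]
ft_force: [0.2, 0.7, 0.0]
width: 87.9
```

```bash
python3 plan.py 440.5 246.3 87 0.7;  python3 - <<'E'
from h import *
im=grab('top','t5.png')
cv2.imwrite('pics/t5c.png',cv2.resize(im['color'][140:280,100:360],None,fx=3,fy=3))
for k,p in (('red',(270,194)),('blue',(280,233))):
  m=findall(im,dict(d=(k,p,66)))['d'];print(*rectw(im,m,66))
E
```

```text
t 22.9 [434.7 226.7 134.9] psi 1.23 tilt 0.13 w 87.9 F [0.2 0.7 0. ]
turn 0.009 rad; then shift mm x 6.1 y -19.5 z(down+) 47.9
[545.5 -53. ] [73.5 20.9] 106.5 [546. -53.] [77.1 21.9]
[441.7 -84.3] [73.4 15.9] 105.6 [441.3 -84.9] [75.5 16.6]
```

View pics/t5c.png

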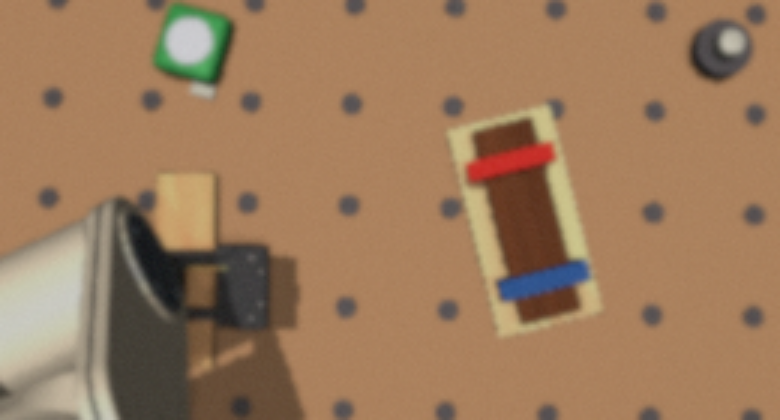

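Both sticks lie above their own bearers to within about 2 mm. Next is the pale board.

Call:
send_rows(
  rows=[
    [0.006, -0.0195, 0, 0.009, 1],
    [0, 0, 0.01, 0, 1],
    [0, 0, 0, 0, 1],
    [0, 0, 0, 0, 1],
  ],
)

```text
t: 23.3
ee_pos: [440.8, 242.6, 126.7]
orientation: [3.141, 0.008, -0.002]
ft_force: [0.1, -0.4, 0.9]
width: 87.6
```

```bash
python3 plan.py 440.5 246.3 87 0.7
```

```text
t 23.3 [440.8 242.6 126.7] psi 0.28 tilt 0.08 w 87.6 F [ 0.1 -0.4  0.9]
turn -0.007 rad; then shift mm x -0.2 y -3.7 z(down+) 39.7
```

Call:
send_rows(
  rows=[
    [0, -0.003, 0.02, -0.006, 1],
    [0, 0, 0.019, 0, 1],
    [0, 0, 0, 0, 1],
    [0, 0, 0, 0, -1],
    [0, 0, 0, 0, -1],
  ],
)

```text
t: 23.8
ee_pos: [441.6, 246.7, 88.7]
orientation: [-3.141, -0.017, -0.001]
ft_force: [-0.6, 0.0, 0.2]
width: 75.4
```

Call:
send_rows(
  rows=[
    [0, 0, 0, 0, -1],
    [0, 0, 0, 0, -1],
    [0, 0, 0, 0, -1],
    [0, 0, 0, 0, -1],
    [0, 0, 0, 0, -1],
  ],
)

```text
t: 24.3
ee_pos: [441.5, 247.0, 88.5]
orientation: [-3.141, -0.017, -0.001]
ft_force: [0.2, -1.0, 6.3]
width: 55.7
```

Call:
send_rows(
  rows=[
    [0, 0, -0.02, 0, -1],
    [0, 0, -0.04, 0, -1],
    [0, 0, -0.04, 0, -1],
    [0, 0, -0.01, 0, -1],
    [0, 0, 0, -0.15, -1],
  ],
)

```text
t: 24.8
ee_pos: [442.0, 247.4, 199.6]
orientation: [-3.13, -0.255, -0.006]
ft_force: [-0.4, -0.1, -1.7]
width: 55.5
```

Call:
send_rows(
  rows=[
    [0, 0, 0, -0.11, -1],
    [0, 0, 0, 0, -1],
    [0, 0, 0, 0, -1],
  ],
)

```text
t: 25.1
ee_pos: [440.8, 246.7, 197.2]
orientation: [3.113, 0.419, -0.002]
ft_force: [-0.2, -0.6, -1.1]
width: 56.0
```

```bash
python3 plan.py 493.7 -69.4 154 15.9
```

```text
t 25.1 [440.8 246.7 197.2] psi 15.34 tilt 0.07 w 56.0 F [-0.2 -0.6 -1.1]
turn -0.010 rad; then shift mm x -35.8 y 318.5 z(down+) 43.2
```

Call:
send_rows(
  rows=[
    [-0.004, 0.034, 0, -0.01, -1],
    [-0.004, 0.034, 0, 0, -1],
    [-0.004, 0.034, 0, 0, -1],
    [-0.004, 0.034, 0, 0, -1],
    [-0.004, 0.034, 0, 0, -1],
  ],
)

```text
t: 25.6
ee_pos: [468.6, 76.7, 197.4]
orientation: [-3.111, -0.436, 0.001]
ft_force: [1.7, 0.7, -1.7]
width: 55.4
```

Call:
send_rows(
  rows=[
    [-0.004, 0.034, 0, 0, -1],
    [-0.004, 0.034, 0, 0, -1],
    [-0.004, 0.034, 0, 0, -1],
    [0, 0.02, 0, 0, -1],
    [0, 0, 0, 0, -1],
  ],
)

```text
t: 26.1
ee_pos: [491.6, -44.6, 197.5]
orientation: [3.112, 0.431, 0.0]
ft_force: [0.6, 0.2, -1.6]
width: 55.6
```

```bash
python3 plan.py 494.5 -69.4 154.8 15.9
```

```text
t 26.1 [491.6 -44.6 197.5] psi 15.78 tilt 0.02 w 55.6 F [ 0.6  0.2 -1.6]
turn -0.002 rad; then shift mm x -4.0 y 24.7 z(down+) 42.7
```

Call:
send_rows(
  rows=[
    [-0.002, 0.0124, 0.01, -0.002, -1],
    [-0.002, 0.0123, 0.01, 0, -1],
    [0, 0, 0, 0, -1],
    [0, 0, 0, 0, -1],
  ],
)

```text
t: 26.5
ee_pos: [493.6, -67.2, 177.1]
orientation: [-3.11, -0.442, 0.003]
ft_force: [0.1, -0.5, -1.8]
width: 55.4
```

```bash
python3 plan.py 494.5 -69.4 154.8 15.9
```

```text
t 26.5 [493.6 -67.2 177.1] psi 16.17 tilt 0.10 w 55.4 F [ 0.1 -0.5 -1.8]
turn 0.005 rad; then shift mm x 0.3 y 2.3 z(down+) 22.3
```

Call:
send_rows(
  rows=[
    [0, 0.0015, 0.008, 0.003, -1],
    [0, 0, 0.007, 0, -1],
    [0, 0, 0.004, 0, -1],
    [0, 0, 0, 0, -1],
    [0, 0, 0, 0, -1],
  ],
)

```text
t: 27.0
ee_pos: [494.5, -68.7, 158.8]
orientation: [-3.111, -0.438, 0.0]
ft_force: [-0.0, -0.5, -0.8]
width: 56.1
```

```bash
python3 plan.py 494.5 -69.4 154.8 15.9
```

```text
t 27.0 [494.5 -68.7 158.8] psi 16.04 tilt 0.02 w 56.1 F [-0.  -0.5 -0.8]
turn 0.002 rad; then shift mm x -0.2 y 0.7 z(down+) 4.0
```

Call:
send_rows(
  rows=[
    [0, 0.0005, 0.002, 0.002, -1],
    [0, 0, 0.002, 0, -1],
    [0, 0, 0, 0, -1],
    [0, 0, 0, 0, -1],
  ],
)

```text
t: 27.4
ee_pos: [494.6, -69.3, 154.9]
orientation: [-3.111, -0.435, 0.0]
ft_force: [-1.1, -0.2, -1.3]
width: 55.9
```

```bash
python3 plan.py 494.5 -69.4 154.8 15.9
```

```text
t 27.4 [494.6 -69.3 154.9] psi 15.92 tilt 0.00 w 55.9 F [-1.1 -0.2 -1.3]
turn 0.000 rad; then shift mm x -0.2 y 0.0 z(down+) 0.1
```

Call:
send_rows(
  rows=[
    [0, 0, 0.0008, 0, -1],
    [0, 0, 0, 0, -1],
    [0, 0, 0, 0, 1],
    [0, 0, 0, 0, 1],
    [0, 0, 0, 0, 1],
  ],
)

```text
t: 27.9
ee_pos: [494.7, -69.3, 154.1]
orientation: [3.111, 0.435, 0.0]
ft_force: [-0.2, -0.3, -0.0]
width: 76.3
```

Call:
send_rows(
  rows=[
    [0, 0, 0, 0, 1],
    [0, 0, 0, 0, 1],
    [0, 0, 0, 0, 1],
    [0, 0, -0.02, 0, 1],
    [0, 0, -0.04, 0, 1],
  ],
)

```text
t: 28.4
ee_pos: [493.0, -69.0, 212.4]
orientation: [-3.11, -0.435, 0.009]
ft_force: [0.6, -0.7, 0.3]
width: 87.7
```

```bash
python3 plan.py 659.5 -251 115 15.9
```

```text
t 28.4 [493.  -69.  212.4] psi 15.92 tilt 0.35 w 87.7 F [ 0.6 -0.7  0.3]
turn 0.000 rad; then shift mm x 110.3 y 220.6 z(down+) 97.4
```

Call:
send_rows(
  rows=[
    [0.016, 0.032, 0, 0, 1],
    [0.016, 0.032, 0, 0, 1],
    [0.016, 0.032, 0, 0, 1],
    [0.016, 0.032, 0, 0, 1],
    [0.016, 0.032, 0, 0, 1],
  ],
)

```text
t: 28.9
ee_pos: [616.2, -202.4, 214.0]
orientation: [-3.111, -0.435, 0.0]
ft_force: [-0.2, -0.0, 0.9]
width: 87.6
```

Call:
send_rows(
  rows=[
    [0.016, 0.032, 0, 0, 1],
    [0.012, 0.025, 0, 0, 1],
    [0, 0, 0, 0, 1],
    [0, 0, 0, 0, 1],
  ],
)

```text
t: 29.3
ee_pos: [657.5, -248.4, 213.4]
orientation: [-3.111, -0.434, 0.002]
ft_force: [-0.8, -1.0, -0.3]
width: 87.9
```

```bash
python3 plan.py 659.5 -251 115 15.9;  python3 - <<'E'
from h import *
im=grab('top','t6.png')
cv2.imwrite('pics/t6c.png',cv2.resize(im['color'][130:280,220:420],None,fx=4,fy=4))
for k,p,z in (('pale',(275,213),84),):
  m=findall(im,dict(d=(k,p,z)))['d'];print(*rectw(im,m,z))
E
```

```text
t 29.3 [ 657.5 -248.4  213.4] psi 15.88 tilt 0.08 w 87.9 F [-0.8 -1.  -0.3]
turn -0.000 rad; then shift mm x 1.2 y 3.1 z(down+) 98.4Traceback (most recent call last):
  File "<stdin>", line 5, in <module>
  File "h.py", line 47, in findall
    return {n:comp(im,cv2.morphologyEx(D[k].astype(np.uint8),cv2.MORPH_CLOSE,np.ones((3,3))),np.array(p),25) for n,(k,p,z) in P.items()}
              ~~~~^^^^^^^^^^^^^^^^^^^^^^^^^^^^^^^^^^^^^^^^^^^^^^^^^^^^^^^^^^^^^^^^^^^^^^^^^^^^^^^^^^^^^^^^^^
  File "h.py", line 31, in comp
    return l==max(b)[1]
              ~~~^^^
ValueError: max() iterable argument is empty
```

View pics/t6c.png

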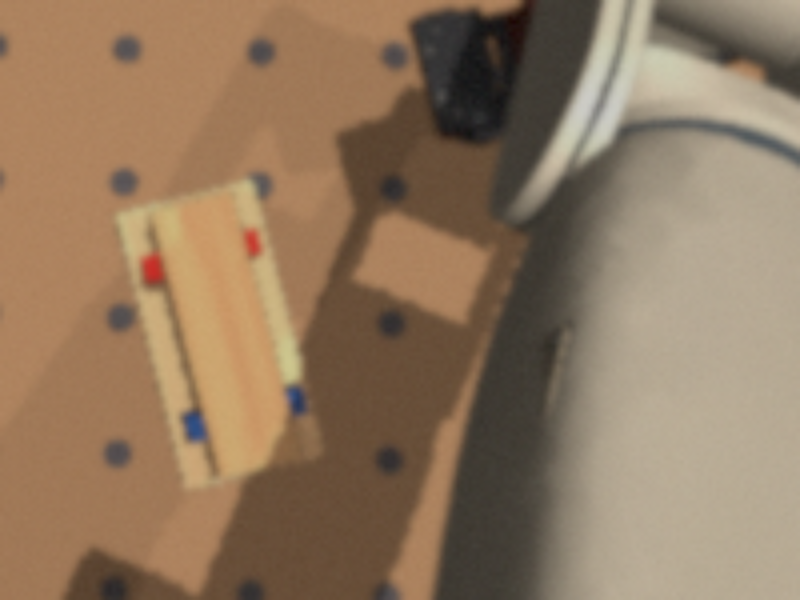

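Run:
```python
from h import *
im=grab('top')
c=np.array([(152,217),(240,193),(292,450),(217,477)])/4-.4+[220,130]
P=plane(im,c,84)[:,:2];print(P.round(1).tolist(),P.mean(0))
xs,ys=np.meshgrid(np.arange(262,290,4),np.arange(184,246,6)); d=depthpts(im,np.c_[xs.ravel(),ys.ravel()]); d=d[(d[:,2]>75)]
A=np.c_[d[:,:2],np.ones(len(d))]; print(len(d),d.mean(0),np.linalg.lstsq(A,d[:,2],rcond=None)[0])
im=grab('side'); cv2.imwrite('pics/s6.png',cv2.resize(im['color'][150:300,170:370],None,fx=4,fy=4))
```

```text
[[568.9, -20.5], [586.0, -77.4], [420.4, -114.4], [401.9, -66.4]] [494.28894704 -69.66881744]
57 [495.66902713 -66.36141492  99.94911961] [ -0.63877021   2.95369648 612.57920416]
```

View pics/s6.png

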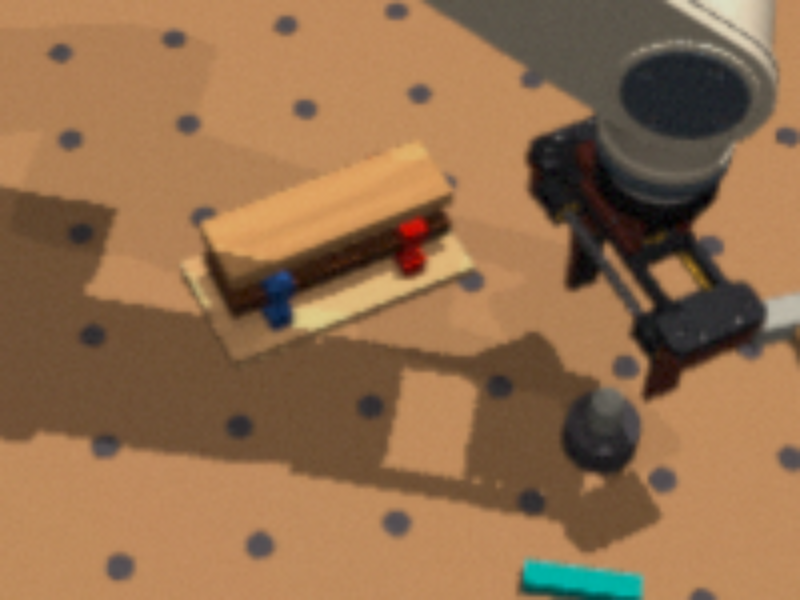

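The pale board is centred at about (494.3, -69.7), and the layers sit flat and aligned in the side view. The depth-plane fit picked up outliers, so I ignored it. The weight is next.

Call:
send_rows(
  rows=[
    [0.0012, 0.003, 0.03, 0, 1],
    [0, 0, 0.03, 0, 1],
    [0, 0, 0, 0, 1],
    [0, 0, 0, 0, 1],
  ],
)

```text
t: 29.85
ee_pos: [659.6, -250.2, 154.2]
orientation: [-3.11, -0.436, 0.002]
ft_force: [0.1, -0.3, 0.9]
width: 87.7
```

```bash
python3 plan.py 659 -250.8 115 15.9
python3 - <<'E'
from h import *
im=grab('side'); cv2.imwrite('pics/s7.png',cv2.resize(im['color'][200:300,270:390],None,fx=5,fy=5))
E
```

```text
t 29.9 [ 659.6 -250.2  154.2] psi 15.95 tilt 0.08 w 87.7 F [ 0.1 -0.3  0.9]
turn 0.001 rad; then shift mm x -0.7 y 0.4 z(down+) 39.2
```

View pics/s7.png

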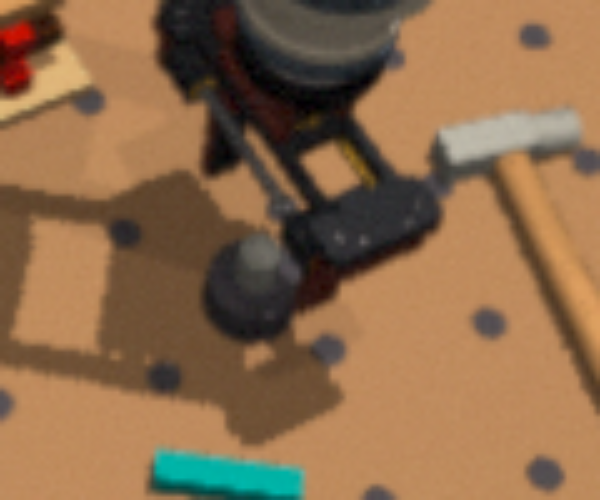

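Run:
```python
from h import *
im=get_image('side')
t=np.radians(15.9);y=np.array([np.sin(t),-np.cos(t),0])
c=np.array([659.6,-250.2,74])
print((( proj(im,[c+y*50,c-y*50,c,[659.5,-250.8,58],[659.5,-250.8,15]])-[270,200])*5).round())
```

```text
[[314. 307.]
 [219. 167.]
 [265. 236.]
 [262. 252.]
 [252. 292.]]
```

The projected fingertips, crop (314,307) and (219,167), match the picture, and the knob is centred between them. Lowering now.

Call:
send_rows(
  rows=[
    [0, 0, 0.015, 0, 1],
    [0, 0, 0.015, 0, 1],
    [0, 0, 0.006, 0, 1],
    [0, 0, 0, 0, 1],
    [0, 0, 0, 0, 1],
  ],
)

```text
t: 30.45
ee_pos: [659.9, -250.9, 117.7]
orientation: [-3.111, -0.435, 0.001]
ft_force: [-0.2, -0.5, 1.5]
width: 87.8
```

```bash
python3 plan.py 659 -250.8 114.5 15.9
```

```text
t 30.4 [ 659.9 -250.9  117.7] psi 15.91 tilt 0.04 w 87.8 F [-0.2 -0.5  1.5]
turn 0.000 rad; then shift mm x -0.8 y -0.4 z(down+) 3.2
```

Call:
send_rows(
  rows=[
    [0, 0, 0.0025, 0, 1],
    [0, 0, 0, 0, -1],
    [0, 0, 0, 0, -1],
    [0, 0, 0, 0, -1],
    [0, 0, 0, 0, -1],
  ],
)

```text
t: 30.95
ee_pos: [660.1, -251.0, 115.8]
orientation: [3.111, 0.435, 0.0]
ft_force: [-0.5, 0.2, -0.8]
width: 59.2
```

Call:
send_rows(
  rows=[
    [0, 0, 0, 0, -1],
    [0, 0, 0, 0, -1],
    [0, 0, 0, 0, -1],
    [0, 0, 0, 0, -1],
    [0, 0, 0, 0, -1],
  ],
)

```text
t: 31.45
ee_pos: [659.9, -250.8, 115.5]
orientation: [-3.111, -0.435, 0.0]
ft_force: [-0.4, 0.7, 0.0]
width: 23.4
```

Call:
send_rows(
  rows=[
    [0, 0, 0, 0, -1],
    [0, 0, 0, 0, -1],
  ],
)

```text
t: 31.65
ee_pos: [660.0, -250.8, 115.5]
orientation: [-3.111, -0.435, 0.0]
ft_force: [-0.9, 1.3, -0.3]
width: 23.3
```

```bash
python3 plan.py 659 -250.8 240 15.9
```

```text
t 31.6 [ 660.  -250.8  115.5] psi 15.92 tilt 0.01 w 23.3 F [-0.9  1.3 -0.3]
turn 0.000 rad; then shift mm x -0.9 y -0.3 z(down+) -124.5
```

Gripped at 23.3 mm. Lifting; the place height is 115.5 + 84 = 199.5.

Call:
send_rows(
  rows=[
    [0, 0, -0.015, 0, -1],
    [0, 0, -0.03, 0, -1],
    [0, 0, -0.03, 0, -1],
    [0, 0, -0.03, 0, -1],
    [0, 0, -0.02, 0, -1],
  ],
)

```text
t: 32.15
ee_pos: [660.2, -251.1, 243.4]
orientation: [3.11, 0.435, 0.003]
ft_force: [-0.0, 0.5, -6.1]
width: 23.3
```

Call:
send_rows(
  rows=[
    [0, 0, 0, 0, -1],
    [0, 0, 0, 0, -1],
    [-0.011, -0.022, 0, 0, -1],
    [-0.011, -0.022, 0, 0, -1],
    [-0.011, -0.022, 0, 0, -1],
  ],
)

```text
t: 32.65
ee_pos: [608.3, -195.6, 238.1]
orientation: [-3.11, -0.434, 0.006]
ft_force: [-0.5, -0.0, -5.4]
width: 23.3
```

Call:
send_rows(
  rows=[
    [-0.011, -0.022, 0, 0, -1],
    [-0.011, -0.022, 0, 0, -1],
    [-0.011, -0.022, 0, 0, -1],
    [-0.011, -0.022, 0, 0, -1],
    [-0.011, -0.022, 0, 0, -1],
  ],
)

```text
t: 33.15
ee_pos: [525.2, -104.9, 238.8]
orientation: [-3.11, -0.435, 0.005]
ft_force: [0.1, -0.5, -4.5]
width: 23.5
```

Call:
send_rows(
  rows=[
    [-0.01, -0.02, 0, 0, -1],
    [0, 0, 0, 0, -1],
    [0, 0, 0, 0, -1],
    [0, 0, 0, 0, -1],
  ],
)

```text
t: 33.55
ee_pos: [512.4, -89.7, 240.1]
orientation: [3.111, 0.435, -0.0]
ft_force: [-0.5, -0.1, -5.3]
width: 23.2
```

```bash
python3 plan.py 494.3 -69.5 199.5 15.9
python3 - <<'E'
from h import *
im=grab('side'); cv2.imwrite('pics/s8.png',cv2.resize(im['color'][130:280,170:330],None,fx=4,fy=4))
E
```

```text
t 33.5 [512.4 -89.7 240.1] psi 15.91 tilt 0.02 w 23.2 F [-0.5 -0.1 -5.3]
turn 0.000 rad; then shift mm x -11.8 y -24.4 z(down+) 40.6
```

View pics/s8.png

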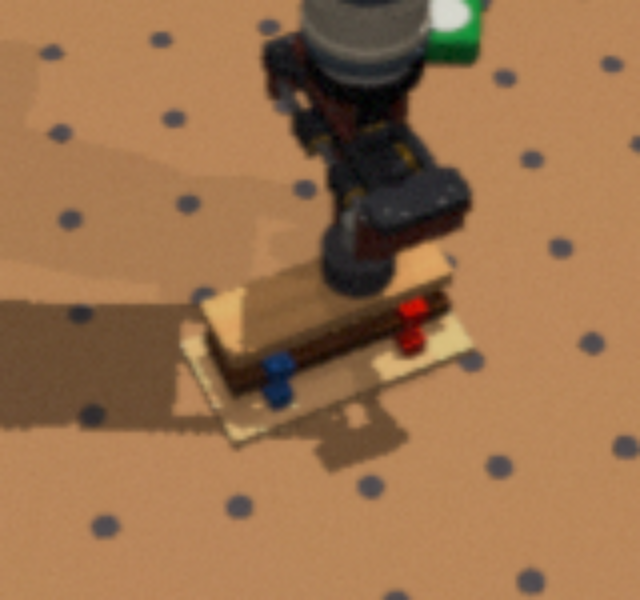

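Call:
send_rows(
  rows=[
    [-0.006, -0.0122, 0.006, 0, -1],
    [-0.006, -0.0122, 0.007, 0, -1],
    [0, 0, 0.007, 0, -1],
    [0, 0, 0, 0, -1],
    [0, 0, 0, 0, -1],
  ],
)

```text
t: 34.1
ee_pos: [493.9, -69.1, 220.4]
orientation: [3.111, 0.435, -0.0]
ft_force: [-0.1, 0.2, -5.2]
width: 23.7
```

```bash
python3 plan.py 494.3 -69.5 199.5 15.9
```

```text
t 34.1 [493.9 -69.1 220.4] psi 15.93 tilt 0.01 w 23.7 F [-0.1  0.2 -5.2]
turn 0.001 rad; then shift mm x 0.3 y 0.5 z(down+) 20.9
```

Call:
send_rows(
  rows=[
    [0, 0, 0.007, 0, -1],
    [0, 0, 0.006, 0, -1],
    [0, 0, 0.004, 0, -1],
    [0, 0, 0, 0, -1],
    [0, 0, 0, 0, -1],
  ],
)

```text
t: 34.6
ee_pos: [493.8, -69.2, 203.4]
orientation: [-3.111, -0.435, 0.0]
ft_force: [0.3, -0.4, -4.8]
width: 23.3
```

Call:
send_rows(
  rows=[
    [0, 0, 0.0015, 0, -1],
    [0, 0, 0.0015, 0, -1],
    [0, 0, 0, 0, -1],
    [0, 0, 0, 0, -1],
  ],
)

```text
t: 35.0
ee_pos: [493.7, -69.1, 200.6]
orientation: [-3.111, -0.435, 0.0]
ft_force: [-0.5, 0.5, -5.8]
width: 23.1
```

```bash
python3 plan.py 494.3 -69.5 199.5 15.9
```

```text
t 35.0 [493.7 -69.1 200.6] psi 15.92 tilt 0.00 w 23.1 F [-0.5  0.5 -5.8]
turn 0.000 rad; then shift mm x 0.4 y 0.5 z(down+) 1.1
```

Call:
send_rows(
  rows=[
    [0, 0, 0.0007, 0, -1],
    [0, 0, 0.0005, 0, -1],
    [0, 0, 0, 0, -1],
    [0, 0, 0, 0, -1],
  ],
)

```text
t: 35.4
ee_pos: [493.9, -69.2, 199.5]
orientation: [3.111, 0.435, 0.0]
ft_force: [-0.1, 1.2, -2.6]
width: 23.6
```

```bash
python3 plan.py 494.3 -69.5 199.5 15.9
```

```text
t 35.4 [493.9 -69.2 199.5] psi 15.92 tilt 0.01 w 23.6 F [-0.1  1.2 -2.6]
turn 0.000 rad; then shift mm x 0.3 y 0.5 z(down+) -0.0
```

The wrist force is being unloaded, so the weight is touching down. One small step more, then release.

Call:
send_rows(
  rows=[
    [0, 0, 0.0005, 0, -1],
    [0, 0, 0, 0, -1],
    [0, 0, 0, 0, 0.3],
    [0, 0, 0, 0, 0.3],
    [0, 0, 0, 0, 0.3],
  ],
)

```text
t: 35.9
ee_pos: [494.0, -69.2, 198.9]
orientation: [3.111, 0.435, 0.001]
ft_force: [-0.3, 0.9, -0.0]
width: 44.3
```

Call:
send_rows(
  rows=[
    [0, 0, 0, 0, 0.6],
    [0, 0, 0, 0, 0.6],
    [0, 0, 0, 0, 0.6],
    [0, 0, 0, 0, 0.6],
    [0, 0, -0.01, 0, 0.6],
  ],
)

```text
t: 36.4
ee_pos: [493.1, -69.0, 208.3]
orientation: [-3.111, -0.435, 0.004]
ft_force: [-0.1, -0.2, 0.1]
width: 70.3
```

Call:
send_rows(
  rows=[
    [0, 0, -0.03, 0, 0.6],
    [0, 0, -0.04, 0, 0.6],
    [0, 0, 0, 0, 1],
    [0.02, -0.03, 0, 0, 1],
    [0.02, -0.03, 0, 0, 1],
  ],
)

```text
t: 36.9
ee_pos: [515.8, -0.3, 279.4]
orientation: [3.112, 0.431, 0.002]
ft_force: [-0.2, 0.1, -0.9]
width: 87.2
```

Call:
send_rows(
  rows=[
    [0.0, -0.04, 0, 0, 1],
    [0.0, -0.04, 0, 0, 1],
    [0, -0.04, 0, 0, 1],
    [0, -0.04, 0, 0, 1],
    [0, -0.04, 0, 0, 1],
  ],
)

```text
t: 37.4
ee_pos: [460.1, 193.2, 278.8]
orientation: [3.111, 0.435, -0.0]
ft_force: [0.6, -0.0, -0.3]
width: 87.9
```

Call:
send_rows(
  rows=[
    [0.0, -0.04, 0, 0, 1],
    [0, 0, 0, 0, 1],
    [0, 0, 0, 0, 1],
    [0, 0, 0, 0, 1],
    [0, 0, 0, 0, 1],
  ],
)

```text
t: 37.9
ee_pos: [450.3, 229.2, 278.8]
orientation: [3.111, 0.432, -0.0]
ft_force: [0.1, 0.0, -0.2]
width: 87.8
```

```bash
python3 plan.py 494.3 -69.5 199.5 15.9
python3 - <<'E'
from h import *
a=grab('side'); b=grab('top')
A=cv2.resize(a['color'][150:270,180:330],(400,320));B=cv2.resize(b['color'][150:270,205:355],(400,320));cv2.imwrite('pics/f.png',np.hstack([A,B]))
for im,p in((b,(277,209)),(a,(250,190))):
  m=findall(im,dict(k=('knob',p,142)))['k'];print('knob',m.sum(),*rectw(im,m,142))
for k,p,z in (('red',(266,195),66),('blue',(280,235),66)):
  try: m=findall(b,{k:(k,p,z)})[k];print(k,m.sum())
  except Exception as e: print(k,e)
c=[(a,P) for P in ()]
h,H,S,V=masks(b); g=comp(b,(H>45)&(H<80)&(S>80),np.array((164,154)),25)
print('tape px',np.argwhere(g).mean(0)[::-1]); t=cv2.imread('pics/top0.png');hh=cv2.cvtColor(t,cv2.COLOR_BGR2HSV).astype(int)
g=comp(b,(hh[...,0]>45)&(hh[...,0]<80)&(hh[...,1]>80),np.array((164,154)),25);print(np.argwhere(g).mean(0)[::-1])
E
```

```text
t 37.9 [450.3 229.2 278.8] psi 15.82 tilt 0.02 w 87.8 F [ 0.1  0.  -0.2]
turn -0.001 rad; then shift mm x -39.5 y 299.4 z(down+) 79.3
knob 89 [493.6 -70.1] [22.9 22.1] 14.1 [494.4 -70. ] [24.2 21.8]
knob 41 [492.6 -67.8] [21.9 18.9] 179.4 [492. -68.] [20.1 20.1]
red 28
blue max() iterable argument is empty
tape px [165.17269076 154.85542169]
[165.112 154.92 ]
```

View pics/f.png

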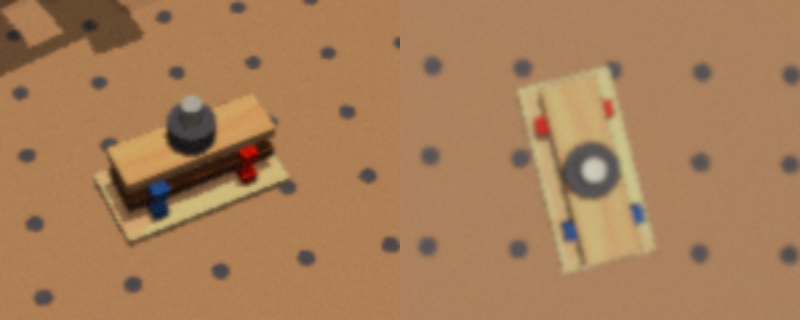

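The pile is complete. Both views show the weight upright mid-board, the boards aligned, and each stick over its own bearer. The tape is unmoved and the arm is clear, so I am handing in.

```bash
python3 -c "
from h import *
print(ctrl.close_job())"
```

```text
the job is handed in; nothing more can be done
None
```

I built the pile in the order given: dark board, red stick, blue stick, pale board, then the weight. I let go of everything and handed the job in at about 38 s. It reported no verdict.

**Last checks, against a base centre of about (494, -69) mm and a base direction of about 15.9°:**

| Part | Measured (mm) | Compared with | Result |
|---|---|---|---|
| Dark board | (494, -69), 16.0° | base centre | within about 1 mm |
| Red stick | (545.5, -53) | red bearer (546, -54) | within about 2 mm |
| Blue stick | (441.5, -84.5) | blue bearer (441, -84) | within about 2 mm |
| Pale board | (494.3, -69.7) | base centre | within about 1 mm |
| Weight knob | (494, -70) from top, (492, -68) from side | pale board centre | within about 3 mm |

The dark board was measured before the sticks went on it. The sticks and the pale board were measured before the next part was added on top. The last pictures show all five parts still in place. The tape measure shifted less than 0.1 pixel, and the arm ended about 300 mm from the pile.

**Checks that failed or disagreed:**
- The depth-plane fit on the pale board hit outliers and I discarded it. That board's flatness rests on the side view and the height at which I released it.
- The pale board's colour mask failed, so I measured its centre from corners read by eye.
- In the last top view, only small ends of the sticks showed. The blue mask found nothing there, so I checked the sticks' final position by eye.

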